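Open the sample compartment of a bench photometer

TASK

Open the photometer's sample compartment without gripping anything: press down the release tab in front of the lid with the fingertips until the lid springs up, then push the lid on over backwards, gently, until it lies back against its stops and stays fully open, and let go of it. Do not shift, tip or pick up the bottle, the sample box, the lens mount or the glass cell standing in the compartment.

Things in the scene. Friction and masses are not known exactly. Their poses are not given: they have to be found in the camera images.
- photometer: White bench photometer, 244 mm deep, 216 mm wide, clamped to the table. Origin on the table below its middle; x to its back, y to its left, z up; its front (-x) faces the robot, turned up to 30 degrees. Low console (55 mm high) at x -130 to -35 mm, deck (90 mm high) at x -35 to +105 mm. Dark lid on the deck: x -30 to +58, y +-45, top 104 mm high, over a 64 mm square well.
- tab_pad (a point): Point to press on the release tab's top, on its middle line, 81 mm above the table. The tab, a dark plate 36 mm wide (y) standing out over the console in front of the lid, reaches from 16 mm in front of this point to its pivot 30 mm behind it (photometer x). A steel hook rises 21 mm over the pivot and leans 5 mm forward when pressed. The shut lid's front is 41 mm behind. Free height below: 20 mm.
- release_tab (a joint): Rock of the release tab in rad: 0 at rest, grows as it is pressed down, end stop 0.28 (tab_pad then 8.4 mm lower). The hook frees the lid at about 0.13 to 0.15 (4 to 4.5 mm down). It takes about 1.5 N at first, 3 N at release, 5 N at the end, and springs back by itself.
- lid (a joint): Opening of the lid in rad: 0 shut and latched; once freed, springs lift it in under a second to about 1.05 and hold it there; 1.57 upright; 1.92 fully open, leaning on its stops. Let go between 1.05 and 1.57 it falls back to 1.05; beyond about 1.65 it sinks onto its stops within seconds by its own weight and stays. The hinge is damped; pushing takes 1 to 2 N at the front edge.
- lid_hinge (a point): Middle of the lid's hinge axis, 98 mm above the table, at photometer x = +68 mm; the axis runs along photometer y. This frame turns with the lid; its x axis points from the lid's front edge to the hinge.
- lid_front_edge (a point): Middle of the lid's lower front edge, 98 mm from the hinge axis: 91 mm above the table when shut, about 179 mm sprung up, 196 mm upright. The lid is a plate 90 mm wide, 13 mm thick, 10 to 98 mm from the axis, 80 g; a steel lip 28 mm wide, 4 mm thick stands 5.5 mm out from this edge. Sprung up, a finger standing in front of the edge can push it back.
- sample_cell: Small clear glass cell with a white cap, 12 mm square, 46 mm tall, standing loosely in its holder in the middle of the well under the lid; origin at its underside, 36 mm above the table. To be left alone.
- bottle: White plastic bottle, 56 mm diameter, 112 mm tall, beside the photometer; origin at the centre of its underside. To be left alone.
- sample_box: Closed brown cardboard box 93 x 73 x 32 mm beside the photometer; origin at the centre of its underside. To be left alone.
- lens_mount: Lens in a black ring (56 mm diameter) on an aluminium post with a 60 mm round foot, 105 mm tall, beside the photometer; origin at the centre of its underside. To be left alone.

How it is judged (in metres and radians):
On the way, in this order (a step that is already met when the one before it is completed fails the run):
1. the release tab is pressed down (value of joint release_tab above 0.11 rad), for 0.02 s.
2. the lid has sprung up (value of joint lid above 0.8 rad), for 0.1 s.
At the end, for the whole second after the job is handed in: The lid rests on its stops (over 1.85 rad of 1.92), still and let go; the release tab has sprung back (under 0.04 rad); the glass cell is within 6 mm and the bottle, the sample box and the lens mount within 10 mm of where they stood (value of joint lid above 1.85 rad and velocity of joint lid between -0.1 and 0.1 rad/s and value of joint release_tab below 0.04 rad and contact force between the fingers and lid below 0.2 N and distance of sample_cell from where it was at the start of the episode below 0.006 m and distance of each of bottle, sample_box, lens_mount from where it was at the start of the episode below 0.01 m); the robot touches nothing.
It fails at once if the lid is gripped or forced: over 25 N between fingers and lid (contact force between the fingers and lid above 25 N).
It fails at once if the glass cell is shifted or lifted by over 6 mm (distance of sample_cell from where it was at the start of the episode above 0.006 m).
It fails at once if the bottle, the sample box or the lens mount is shifted or lifted by over 10 mm, or tipped (distance of any of bottle, sample_box, lens_mount from where it was at the start of the episode above 0.01 m or angle between any of bottle, sample_box, lens_mount's own z axis and vertical above 0.15 rad).
It also fails if it takes over 45 s, if anything falls off the work surface, if the arm or the gripper's body presses on something with over 40 N, if the wrist force passes 120 N, or if a joint passes its speed limit or range.

ROBOT

A 6-joint arm with a two-finger parallel gripper is mounted at the origin on the work surface. World frame = base frame: x ahead of the robot, y to its left, z up, the work surface at z = 0. Lengths are in mm, angles in rad, forces in N, time in s.
With the tool pointing down it reaches from about 350 to 950 mm from the base axis. Payload 17.4 kg.
Tool frame: the origin (TCP) lies on the centre line of the jaws, within the pads' length; the fingertips stand 22 mm ahead of it and the grasp point (between the pads) lies 3 mm ahead of it; z points along the fingers, y is the direction in which the jaws open and shut (so a half turn about z gives the same grasp; the last joint's range is limited). The gripper opens to 93 mm and grips with 3 to 60 N. Pads are 15 mm wide; open, the fingers measure 128 mm over their backs; the gripper's body (75 mm by 188 mm) begins 65 mm behind the grasp point.
Start: joints at [-1.225, 0.116, 1.442, -0, 1.584, -0.038], TCP at [252.743, -625.902, 240.646] pointing down, gripper open.
Joint ranges: [-2.83, 2.83], [-0.83, 2.19], [0.07, 2.5], [-1.14, 4.28], [0.01, 3], [-2.97, 2.97]. Speed limits (rad/s): [1.89, 1.89, 2.22, 3.14, 3.14, 3.14].

INTERFACE

Orientations are given as a rotation vector (axis times angle).
In Python, from workcell import env, imaging gives the robot as it stands.
- The arm moves only by the tool apply_moves, never from a script. Its argument "deltas" is a list of rows, each a list of 2 entries, a list of its own where there are three numbers: the shift along the tool's x, y, z in m, then the turn, a rotation vector about the tool's x, y, z in units of 8 degrees (1.0 is 8 degrees). In form: [[[tx, ty, tz], [rx, ry, rz]], ...]. A call has 1 to 20 rows; each row is the pose to reach, as a shift and turn from the pose measured when the call began, along the tool's axes at that moment; what a row does not reach only later rows make up. A row lasts 1/8 s, in which the tool goes at most 62.5 mm and 10.7 degrees, less where a joint would pass 70% of its speed; a pose out of reach is approached as far as the arm can. A call with a gripper value outside its range is refused whole. "fingers" is the finger opening in m, from 0 to 0.093, set as the call begins (left out, the last holds). The fingers move at their own pace and stop on an object; "squeeze" is the grip in N (left out, the last holds). Time passes only in rows, so rows that repeat a pose let the fingers close. It gives the time, the measured TCP pose, the force and the opening at its end, in the units of the state.
- env.read_state(): the state, without advancing time (a new reading comes with each control period).
- imaging.capture(name): name is "scene" or "top"; returns a dict with "img" (420x560x3 uint8, red, green, blue), "vfov" (degrees; the focal length in pixels is half the picture's height over the tangent of half this angle, whatever the lens; pixels are square), "cx", "cy" (the principal point, pixels), "dist_coeffs" ([k1, k2, p1, p2, k3] as OpenCV has them; the pictures are not rectified), "rvec" (rotation vector, rad) and "tvec" (3), from world to camera coordinates, as OpenCV has them. Camera axes: x right, y down, z forward; pixel columns grow to the right and rows downward; lengths in mm; the calibration is good to about 2 mm. A picture is of the moment at which its call begins. There is no depth.
- env.job_done(): hands the job in, once; it reports no verdict.
The state is a dict: "clock": time; "qpos": joint angles; "dq": joint speeds; "effort": joint torques, N m; "eef_pos": TCP position; "ee_rot": TCP orientation; "ft_force": force on the tool from outside, world axes, zero at the start; "torque": the same for the moment, N m; "opening": opening from 0.0 (shut) to 1.0 (fully open).
Only numpy, scipy, OpenCV 4.12 (cv2) and the standard library are available. Lean on these libraries where they do the work, as an engineer would, in place of code of your own. Each camera call takes 0.05 s, during which the arm holds its last target.

## Working session

There is one attempt and no reset: what is moved stays moved. The work goes in short steps, Python scripts to look and compute and a tool call to move; the robot and the scene stay as the last step left them, time stands still between calls to the robot, and variables do not carry over. Pictures are saved under pics/ and viewed, and the job is handed in when it is done.

Besides the shell and the picture viewer there is one more tool, called after "Request:" in YAML: its name, and indented under it one key for each argument. apply_moves: Moves the arm, as the interface text tells. Its arguments: {"type":"object","properties":{"deltas":{"type":"array","items":{"type":"array"}},"fingers":{"type":"number"},"squeeze":{"type":"number"}},"required":["deltas"]}

```bash
mkdir -p pics; ls
python3 - <<'E'
from workcell import env, imaging
import cv2
print(env.read_state())
for n in("scene","top"):
    c=imaging.capture(n); cv2.imwrite(f"pics/{n}0.png",c["img"][...,::-1]); print({k:v for k,v in c.items() if k!="img"})
E
```

```text
pics
{'clock': 0.0, 'qpos': array([-1.22481489e+00,  1.16474991e-01,  1.44223011e+00, -1.80651502e-05,
        1.58400018e+00, -3.77959965e-02]), 'dq': array([ 6.43826159e-04,  4.31183713e-04, -9.10757684e-05,  5.51626237e-04,
       -6.31119545e-04, -1.44559594e-03]), 'effort': array([ 2.78203181e-03, -7.21277618e+01, -6.22603583e+01,  7.81124923e-02,
        2.39296805e-02, -6.86131762e-05]), 'eef_pos': array([ 252.66966675, -625.74377708,  239.93440964]), 'ee_rot': array([-3.08285469e+00, -5.98933950e-01,  2.96179387e-04]), 'ft_force': array([ 0.87620813, -0.29749698, -0.33632626]), 'torque': array([-0.02579168, -0.00786092,  0.05193064]), 'opening': 0.999353069449777}
{'vfov': 57.82421336331039, 'cx': 279.17874793237627, 'cy': 208.21443261320067, 'dist_coeffs': array([-0.05165025,  0.        ,  0.        ,  0.        ,  0.        ]), 'rvec': array([ 2.10059655,  1.37841602, -0.52352189]), 'tvec': array([-257.78230701, -353.04505862, 1194.01023052])}
{'vfov': 48.177330758817895, 'cx': 278.24285514854733, 'cy': 205.39419587520328, 'dist_coeffs': array([-0.02099107,  0.        ,  0.        ,  0.        ,  0.        ]), 'rvec': array([ 2.13994808, -2.14497525,  0.17773011]), 'tvec': array([  42.17305032,  594.14641927, 1037.21691269])}
```

View pics/scene0.png

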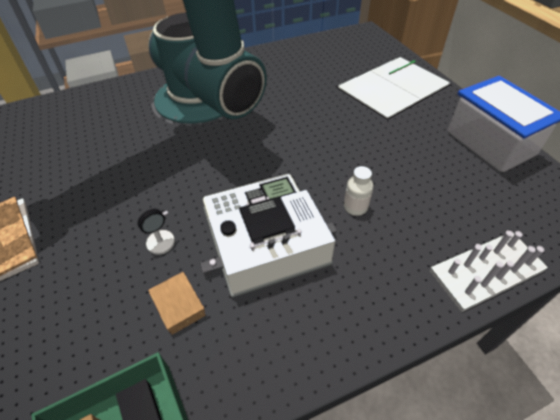

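View pics/top0.png

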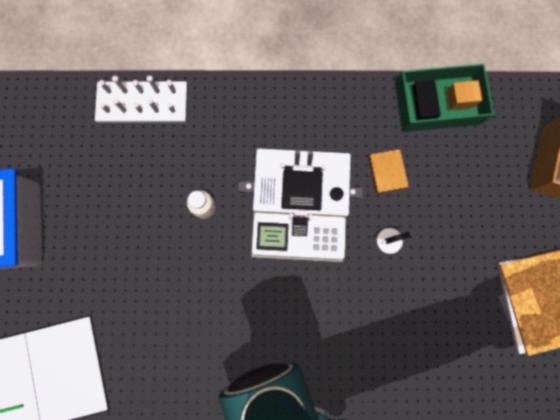

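The scene view, taken from behind the instrument, shows the photometer at about (268,232), the bottle at (358,190), the lens mount at (157,235) and the box at (177,302). In the top view (x up, y left) the lid is at about (302,187) and the tab at about (300,226). I'll enlarge both.

Run:
```python
import cv2
a=cv2.imread("pics/top0.png")[140:270,240:365]; cv2.imwrite("pics/top0z.png",cv2.resize(a,None,fx=4.5,fy=4.5,interpolation=cv2.INTER_CUBIC))
a=cv2.imread("pics/scene0.png")[170:300,195:345]; cv2.imwrite("pics/scene0z.png",cv2.resize(a,None,fx=4.5,fy=4.5,interpolation=cv2.INTER_CUBIC))
```

```text
(no output)
```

View pics/top0z.png

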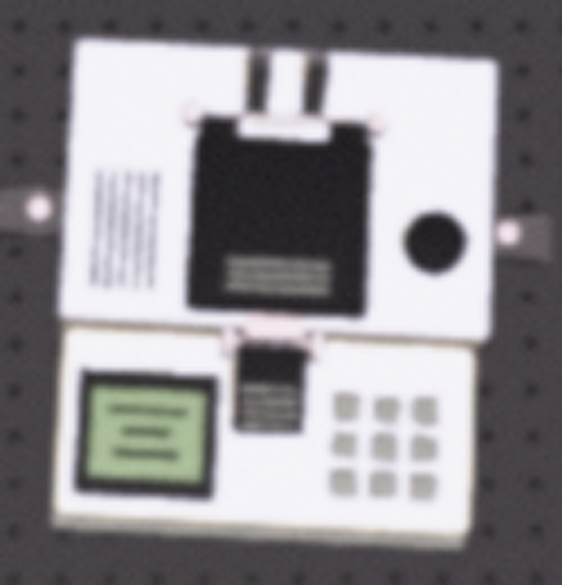

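View pics/scene0z.png

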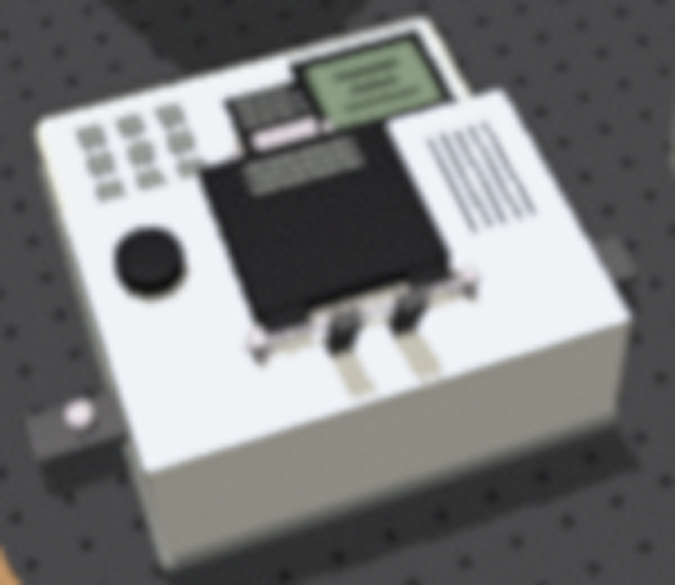

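```bash
cat > h.py <<'E'
import numpy as np, cv2
from workcell import env, imaging
def cam(c):
    f=c["img"].shape[0]/2/np.tan(np.radians(c["vfov"])/2)
    K=np.array([[f,0,c["cx"]],[0,f,c["cy"]],[0,0,1.]])
    return K,np.array(c["dist_coeffs"]),cv2.Rodrigues(np.array(c["rvec"]))[0],np.array(c["tvec"]).ravel()
def und(C,p): return cv2.undistortPoints(np.array(p,float).reshape(-1,1,2),C[0],C[1]).reshape(-1,2)
def plane(C,p,z):
    n=und(C,p); d=np.c_[n,np.ones(len(n))]@C[2]; o=-C[2].T@C[3]
    return o+d*((z-o[2])/d[:,2])[:,None]
def tri(A,pa,B,pb):
    P=lambda C:np.c_[C[2],C[3]]
    X=cv2.triangulatePoints(P(A),P(B),und(A,pa).T,und(B,pb).T); return (X[:3]/X[3]).T
def proj(C,X): return cv2.projectPoints(np.array(X,float).reshape(-1,3),cv2.Rodrigues(C[2])[0],C[3],C[0],C[1])[0].reshape(-1,2)
def frame():
    return None
E
python3 - <<'E'
from h import *
T=cam(imaging.capture("top"));S=cam(imaging.capture("scene"))
zt=lambda p:(np.array(p)+.5)/4.5-.5+[240,140]
zs=lambda p:(np.array(p)+.5)/4.5-.5+[195,170]
names="deckBR deckBL deckFL lidFR lidFL lidBL lidBR tabFR tabFL".split()
t=zt([(497,62),(77,40),(60,317),(365,317),(188,307),(195,115),(372,125),(301,432),(234,430)])
s=zs([(148,472),(632,318),(502,90),(203,172),(385,122),(448,262),(262,328),(228,100),(297,78)])
X=tri(T,t,S,s)
zn=[90]*3+[104]*4+[81]*2
model=np.array([(105,-108),(105,108),(-35,108),(-30,-45),(-30,45),(58,45),(58,-45),(-81,-18),(-81,18)],float)
PT=np.array([plane(T,[p],z)[0] for p,z in zip(t,zn)]);PS=np.array([plane(S,[p],z)[0] for p,z in zip(s,zn)])
for n,a,b,c in zip(names,X,PT,PS): print(n,a.round(1),b[:2].round(1),c[:2].round(1))
def fit(P):
    a=model-model.mean(0);b=P-P.mean(0)
    th=np.arctan2((a[:,0]*b[:,1]-a[:,1]*b[:,0]).sum(),(a*b).sum())
    R=np.array([[np.cos(th),-np.sin(th)],[np.sin(th),np.cos(th)]])
    o=P.mean(0)-R@model.mean(0); print(np.degrees(th),o,"res",(P-(model@R.T+o)).round(1).tolist())
for P in (X,PT,PS,(PT+PS)/2): fit(P[:,:2])
E
```

```text
deckBR [ 706.  -120.4   91.3] [ 706.1 -121.5] [ 705.5 -119.5]
deckBL [717.3  89.6  91.4] [717.6  89.3] [716.6  90.5]
deckFL [577.   97.1  90.8] [577.   97.1] [576.4  97.6]
lidFR [575.5 -50.9 100.2] [574.7 -51.5] [579.  -50.7]
lidFL [580.7  35.1  99.9] [579.7  34.4] [584.3  34.5]
lidBL [672.9  28.1 109.9] [675.4  30.5] [668.1  27.5]
lidBR [669.7 -56.6 106. ] [670.2 -56.6] [668.3 -56.4]
tabFR [521.2 -20.8  80.4] [521.  -21.3] [521.9 -20.4]
tabFL [522.4  13.1  82.2] [522.   11.7] [521.8  14.9]
-3.124405688737881 [607.54519891  -9.96908539] res [[-0.6, 3.1], [-0.9, -2.6], [-1.5, -2.6], [0.4, 2.3], [0.6, -1.5], [5.0, -3.7], [6.7, 1.5], [-4.5, 2.7], [-5.2, 0.7]]
-3.0196883130434284 [607.68659118 -10.23864979] res [[-0.8, 2.1], [-0.6, -2.7], [-1.4, -2.4], [-0.7, 2.1], [-0.4, -1.9], [7.4, -1.1], [7.0, 1.6], [-4.9, 2.6], [-5.7, -0.4]]
-3.0067868701083995 [607.47474396  -9.57915357] res [[-1.2, 3.4], [-1.4, -2.2], [-1.8, -2.5], [3.9, 2.2], [4.5, -2.4], [0.3, -4.9], [5.2, 1.2], [-3.8, 2.9], [-5.7, 2.3]]
-3.0132836810459636 [607.5806582   -9.90889509] res [[-1.0, 2.8], [-1.0, -2.5], [-1.6, -2.5], [1.6, 2.2], [2.1, -2.2], [3.9, -3.0], [6.1, 1.4], [-4.3, 2.8], [-5.7, 1.0]]
```

```bash
cat >> h.py <<'E'
from scipy.spatial.transform import Rotation as Ro
TH=None
def pm(x,y,z):  # photometer -> world
    th,o=np.radians(YAW),ORG
    return np.array([o[0]+x*np.cos(th)-y*np.sin(th),o[1]+x*np.sin(th)+y*np.cos(th),z])
def delta(target):
    s=env.read_state(); R=Ro.from_rotvec(s["ee_rot"])
    Rt=Ro.from_euler('z',YAW,degrees=True)*Ro.from_euler('x',180,degrees=True)
    w=np.array(target)-s["eef_pos"]
    print("clock",round(s["clock"],2),"pos",s["eef_pos"].round(1),"F",s["ft_force"].round(2),"open",round(s["opening"],3))
    print("dpos m",(R.inv().apply(w)/1000).round(4),"rot",((R.inv()*Rt).as_rotvec()/np.radians(8)).round(3))
YAW=-3.05; ORG=(607,-10)
E
python3 - <<'E'
from h import *
import h
T=cam(imaging.capture("top"));S=cam(imaging.capture("scene"))
zt=lambda p:(np.array(p)+.5)/4.5-.5+[240,140]
zs=lambda p:(np.array(p)+.5)/4.5-.5+[195,170]
t=zt([(497,62),(77,40),(60,317),(365,317),(188,307),(301,432),(234,430)])
s=zs([(148,472),(632,318),(502,90),(203,172),(385,122),(228,100),(297,78)])
P=tri(T,t,S,s)[:,:2]
model=np.array([(105,-108),(105,108),(-35,108),(-30,-45),(-30,45),(-87,-18),(-87,18)],float)
a=model-model.mean(0);b=P-P.mean(0)
th=np.arctan2((a[:,0]*b[:,1]-a[:,1]*b[:,0]).sum(),(a*b).sum())
R=np.array([[np.cos(th),-np.sin(th)],[np.sin(th),np.cos(th)]])
o=P.mean(0)-R@model.mean(0); print(np.degrees(th),o,(P-(model@R.T+o)).round(1).tolist())
h.YAW=np.degrees(th);h.ORG=o
print(pm(-71,0,81),pm(68,0,98)); delta(pm(-73,0,180))
open("h.py","a").write(f"YAW={h.YAW:.3f}; ORG=({o[0]:.2f},{o[1]:.2f})\n")
E
```

```text
-3.1040412832238617 [607.5865173   -9.74442487] [[-0.6, 2.8], [-0.9, -2.8], [-1.5, -2.9], [0.3, 2.1], [0.6, -1.7], [1.5, 2.2], [0.7, 0.2]]
[536.69068471  -5.89982859  81.        ] [675.48675134 -13.42657341  98.        ]
clock 0.3 pos [ 252.7 -625.8  240.4] F [ 0.22 -0.84 -0.32] open 0.999
dpos m [ 0.4936 -0.4693  0.0606] rot [-3.000e-03  1.000e-03  3.137e+00]
```

Request:
apply_moves:
  deltas:
    - [[0.025, -0.0235, 0], [0, 0, 0.16]]
    - [[0.055, -0.052, 0], [0, 0, 0.35]]
    - [[0.082, -0.078, 0], [0, 0, 0.52]]
    - [[0.11, -0.104, 0], [0, 0, 0.7]]
    - [[0.137, -0.13, 0], [0, 0, 0.87]]
    - [[0.165, -0.157, 0], [0, 0, 1.05]]
    - [[0.192, -0.183, 0], [0, 0, 1.22]]
    - [[0.22, -0.209, 0], [0, 0, 1.4]]
    - [[0.247, -0.235, 0.005], [0, 0, 1.57]]
    - [[0.274, -0.261, 0.01], [0, 0, 1.74]]
    - [[0.302, -0.287, 0.015], [0, 0, 1.92]]
    - [[0.329, -0.313, 0.02], [0, 0, 2.09]]
    - [[0.357, -0.339, 0.025], [0, 0, 2.27]]
    - [[0.384, -0.365, 0.03], [0, 0, 2.44]]
    - [[0.411, -0.391, 0.035], [0, 0, 2.61]]
    - [[0.439, -0.417, 0.04], [0, 0, 2.79]]
    - [[0.466, -0.443, 0.05], [0, 0, 2.96]]
    - [[0.485, -0.461, 0.058], [0, 0, 3.08]]
    - [[0.494, -0.469, 0.06], [0, 0, 3.14]]
    - [[0.494, -0.469, 0.06], [0, 0, 3.14]]
  fingers: 0
  squeeze: 5

```text
clock: 2.8
eef_pos: [535.2, -5.8, 180.7]
ee_rot: [-3.14, 0.084, 0.001]
ft_force: [0.1, 0.2, 0.3]
opening: 0.003
```

Run:
```python
from h import *
delta(pm(-73,0,112))
for n in("scene","top"):
    c=imaging.capture(n); cv2.imwrite(f"pics/{n}1.png",c["img"][...,::-1])
a=[cv2.resize(cv2.imread(f"pics/{n}1.png")[100:310,180:380],None,fx=2,fy=2) for n in("scene","top")]
cv2.imwrite("pics/both1.png",np.hstack(a))
```

```text
clock 2.8 pos [535.2  -5.8 180.7] F [0.08 0.24 0.31] open 0.003
dpos m [-0.0005 -0.      0.0687] rot [-0.002  0.003  0.004]
```

View pics/both1.png

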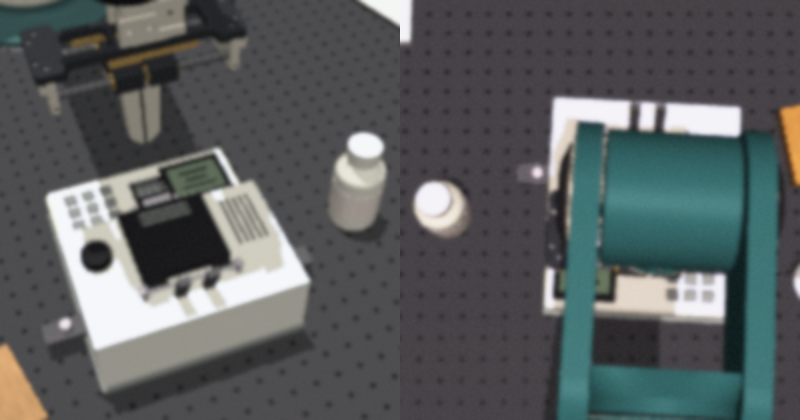

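The closed fingers, centred at about (145,140) in the left half, stand in line with the tab; the lid is shut and the bottle is clear. I'll go down to just above the tab.

Request:
apply_moves:
  deltas:
    - [[0, 0, 0.015], [0, 0, 0]]
    - [[0, 0, 0.035], [0, 0, 0]]
    - [[0, 0, 0.055], [0, 0, 0]]
    - [[0, 0, 0.067], [0, 0, 0]]
    - [[0, 0, 0.072], [0, 0, 0]]
    - [[0, 0, 0.072], [0, 0, 0]]

```text
clock: 3.65
eef_pos: [535.1, -6.6, 108.9]
ee_rot: [-3.14, 0.086, -0.0]
ft_force: [-0.5, -0.5, -0.8]
opening: 0.002
```

Run:
```python
from h import *
delta(pm(-73,0,97))
c=imaging.capture("scene"); cv2.imwrite("pics/s2.png",cv2.resize(c["img"][100:310,180:380,::-1],None,fx=2.8,fy=2.8,interpolation=cv2.INTER_CUBIC))
```

```text
clock 3.65 pos [535.1  -6.6 108.9] F [-0.5  -0.51 -0.83] open 0.002
dpos m [-0.0005 -0.0008  0.0119] rot [-0.001 -0.    -0.003]
```

View pics/s2.png

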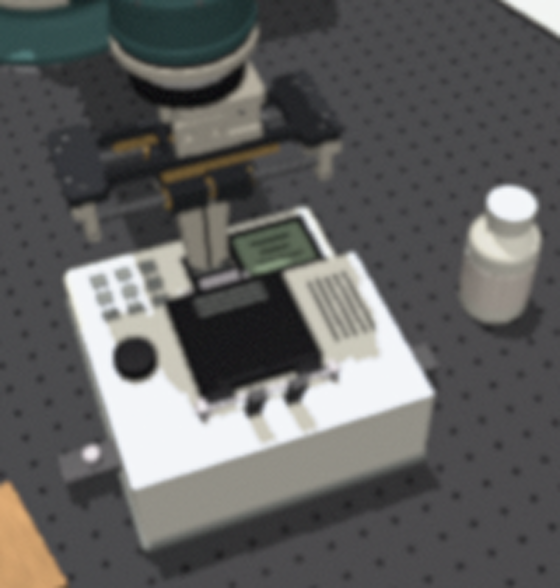

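The fingertips at (207,262) stand over the tab, in front of the hook at (222,283). Next is the press, slowly.

Request:
apply_moves:
  deltas:
    - [[0, 0, 0.003], [0, 0, 0]]
    - [[0, 0, 0.006], [0, 0, 0]]
    - [[0, 0, 0.008], [0, 0, 0]]
    - [[0, 0, 0.01], [0, 0, 0]]
    - [[0, 0, 0.012], [0, 0, 0]]
    - [[0, 0, 0.012], [0, 0, 0]]
    - [[0, 0, 0.012], [0, 0, 0]]

```text
clock: 4.58
eef_pos: [535.5, -6.6, 97.7]
ee_rot: [-3.14, 0.086, -0.002]
ft_force: [-1.7, -0.5, 6.6]
opening: 0.008
```

Run:
```python
from h import *
delta(pm(-73,0,95))
c=imaging.capture("scene"); cv2.imwrite("pics/s3.png",cv2.resize(c["img"][100:310,180:380,::-1],None,fx=2.8,fy=2.8,interpolation=cv2.INTER_CUBIC))
```

```text
clock 4.58 pos [535.5  -6.6  97.7] F [-1.68 -0.49  6.57] open 0.008
dpos m [-0.0008 -0.0008  0.0027] rot [-0.001 -0.009 -0.003]
```

View pics/s3.png

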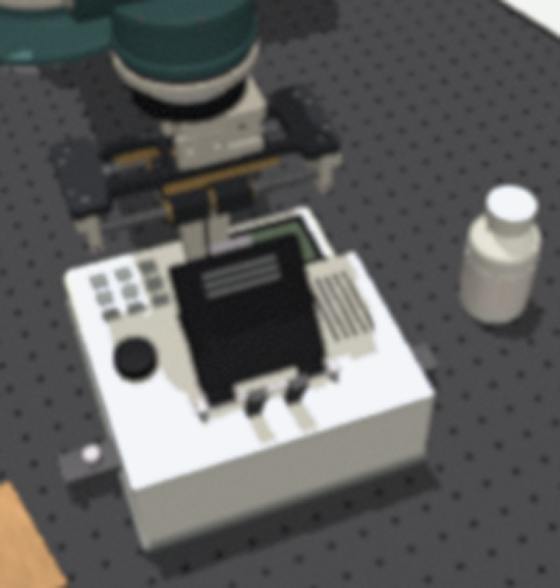

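The lid's front edge has moved from (230,298) to (240,255), so the lid is rising. I'll hold briefly, then go straight up.

Request:
apply_moves:
  deltas:
    - [[0, 0, 0], [0, 0, 0]]
    - [[0, 0, 0], [0, 0, 0]]
    - [[0, 0, 0], [0, 0, 0]]
    - [[0, 0, 0], [0, 0, 0]]
    - [[0, 0, 0], [0, 0, 0]]
    - [[0, 0, 0], [0, 0, 0]]
    - [[0, 0, 0], [0, 0, 0]]
    - [[0, 0, 0], [0, 0, 0]]

```text
clock: 5.62
eef_pos: [535.5, -6.6, 98.0]
ee_rot: [-3.14, 0.086, -0.002]
ft_force: [-2.7, -0.3, 6.1]
opening: 0.006
```

Run:
```python
from h import *
delta(pm(-73,0,182))
c=imaging.capture("scene"); cv2.imwrite("pics/s4.png",cv2.resize(c["img"][100:310,180:380,::-1],None,fx=2.8,fy=2.8,interpolation=cv2.INTER_CUBIC))
```

```text
clock 5.62 pos [535.5  -6.6  98. ] F [-2.69 -0.26  6.07] open 0.006
dpos m [-0.0008 -0.0008 -0.084 ] rot [-0.001 -0.01  -0.003]
```

View pics/s4.png

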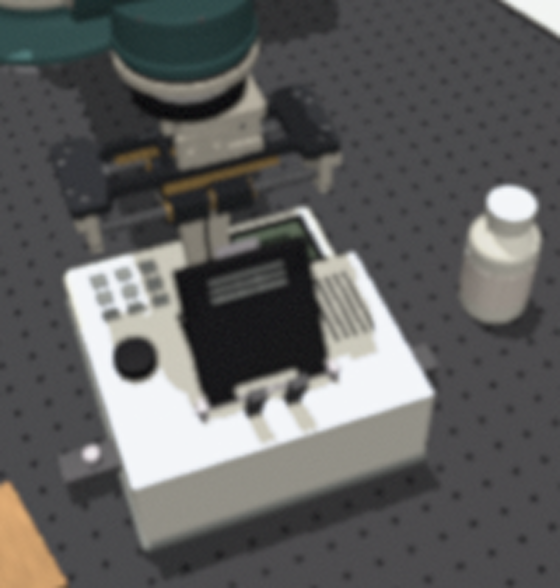

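Run:
```python
from h import *
S=cam(imaging.capture("scene"))
for th in(.5,.8,1.05,1.2,1.57):
    P=[]
    for y in(-45,45):
        x=68-98*np.cos(th)+6*np.sin(th); z=98+98*np.sin(th)+6*np.cos(th)  # upper front edge
        P.append(pm(x,y,z))
    print(th,((proj(S,P)-[180,100]+.5)*2.8-.5).round(0).tolist())
```

```text
0.5 [[163.0, 271.0], [289.0, 236.0]]
0.8 [[167.0, 269.0], [298.0, 233.0]]
1.05 [[175.0, 277.0], [310.0, 239.0]]
1.2 [[180.0, 286.0], [318.0, 248.0]]
1.57 [[197.0, 324.0], [339.0, 283.0]]
```

The edge corners at (175,270) and (303,237) match a lid angle of about 1 rad in the projection. Lifting clear of the tab.

Request:
apply_moves:
  deltas:
    - [[-0.001, 0, -0.006], [0, 0, 0]]
    - [[-0.001, 0, -0.02], [0, 0, 0]]
    - [[-0.001, 0, -0.04], [0, 0, 0]]
    - [[-0.001, 0, -0.06], [0, 0, 0]]
    - [[-0.001, 0, -0.076], [0, 0, 0]]
    - [[-0.001, 0, -0.084], [0, 0, 0]]
    - [[0.012, 0, -0.084], [0, 0, 0]]
    - [[0.032, 0, -0.084], [0, 0, 0]]
    - [[0.05, 0, -0.084], [0, 0, 0]]
    - [[0.053, 0, -0.084], [0, 0, 0]]
    - [[0.053, 0, -0.084], [0, 0, 0]]

```text
clock: 7.1
eef_pos: [588.2, -9.5, 181.4]
ee_rot: [-3.14, 0.086, -0.0]
ft_force: [-0.3, 0.1, -0.3]
opening: 0.011
```

Run:
```python
from h import *
delta(pm(70,0,182))
c=imaging.capture("scene"); cv2.imwrite("pics/s5.png",cv2.resize(c["img"][100:310,180:380,::-1],None,fx=2.8,fy=2.8,interpolation=cv2.INTER_CUBIC))
```

```text
clock 7.1 pos [588.2  -9.5 181.4] F [-0.3   0.08 -0.34] open 0.011
dpos m [ 0.0894 -0.0009 -0.0006] rot [-0.001 -0.001 -0.003]
```

View pics/s5.png

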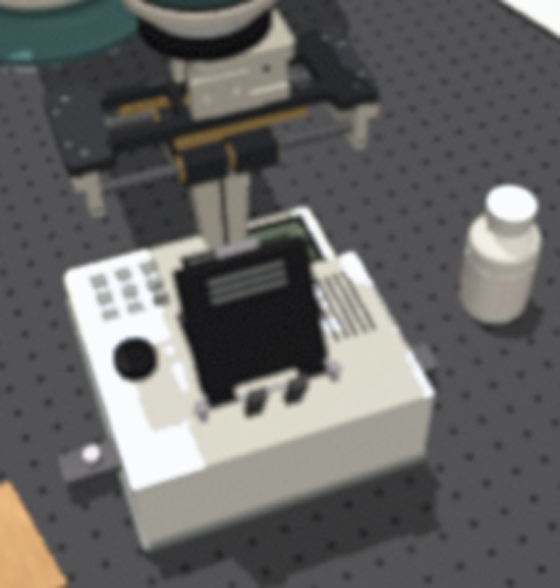

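The fingers (225,225) stand behind the lip at (237,248), clear of the lid. I'll push gently, halfway first.

Request:
apply_moves:
  deltas:
    - [[0.005, 0, 0], [0, 0, 0]]
    - [[0.01, 0, 0], [0, 0, 0]]
    - [[0.014, 0, 0], [0, 0, 0]]
    - [[0.018, 0, 0], [0, 0, 0]]
    - [[0.022, 0, 0], [0, 0, 0]]
    - [[0.026, 0, 0], [0, 0, 0]]
    - [[0.03, 0, 0], [0, 0, 0]]
    - [[0.034, 0, 0], [0, 0, 0]]
    - [[0.038, 0, 0], [0, 0, 0]]
    - [[0.042, 0, 0], [0, 0, 0]]
    - [[0.046, 0, 0], [0, 0, 0]]
    - [[0.05, 0, 0], [0, 0, 0]]

```text
clock: 8.65
eef_pos: [638.2, -12.3, 181.6]
ee_rot: [-3.14, 0.086, -0.001]
ft_force: [0.0, 0.3, 0.1]
opening: 0.006
```

Run:
```python
from h import *
delta(pm(70,0,182))
c=imaging.capture("scene"); cv2.imwrite("pics/s6.png",cv2.resize(c["img"][100:310,180:380,::-1],None,fx=2.8,fy=2.8,interpolation=cv2.INTER_CUBIC))
```

```text
clock 8.65 pos [638.2 -12.3 181.6] F [0.04 0.28 0.11] open 0.006
dpos m [ 0.0393 -0.0009 -0.0004] rot [-0.001 -0.004 -0.004]
```

View pics/s6.png

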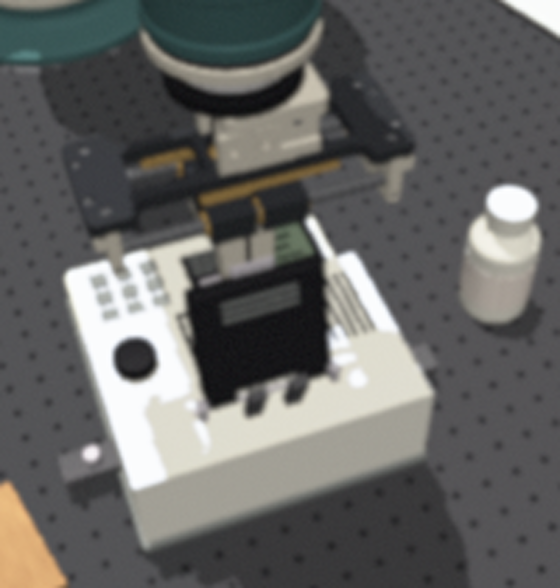

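The lid's top edge is at (190,290)–(320,250), about 1.3 rad, and follows the fingers with almost no force. Continuing past upright.

Request:
apply_moves:
  deltas:
    - [[0.004, 0, 0], [0, 0, 0]]
    - [[0.008, 0, 0], [0, 0, 0]]
    - [[0.012, 0, 0], [0, 0, 0]]
    - [[0.016, 0, 0], [0, 0, 0]]
    - [[0.02, 0, 0], [0, 0, 0]]
    - [[0.023, 0, 0], [0, 0, 0]]
    - [[0.026, 0, 0], [0, 0, 0]]
    - [[0.029, 0, 0], [0, 0, 0]]
    - [[0.032, 0, 0], [0, 0, 0]]
    - [[0.034, 0, 0], [0, 0, 0]]
    - [[0.036, 0, 0], [0, 0, 0]]
    - [[0.038, 0, 0], [0, 0, 0]]
    - [[0.038, 0, 0], [0, 0, 0]]
    - [[0.038, 0, 0], [0, 0, 0]]

```text
clock: 10.45
eef_pos: [676.4, -14.3, 181.6]
ee_rot: [-3.14, 0.086, -0.001]
ft_force: [0.7, 0.4, -0.6]
opening: 0.004
```

Run:
```python
from h import *
delta(pm(70,0,182))
c=imaging.capture("scene"); cv2.imwrite("pics/s7.png",cv2.resize(c["img"][100:310,180:380,::-1],None,fx=2.8,fy=2.8,interpolation=cv2.INTER_CUBIC))
S=cam(c)
for th in(1.57,1.75,1.92):
    P=[pm(68-98*np.cos(th)+6*np.sin(th),y,98+98*np.sin(th)+6*np.cos(th)) for y in(-45,45)]
    print(th,((proj(S,P)-[180,100]+.5)*2.8-.5).round(0).tolist())
```

```text
clock 10.45 pos [676.4 -14.3 181.6] F [ 0.68  0.37 -0.63] open 0.004
dpos m [ 0.001  -0.0009 -0.0004] rot [-0.001 -0.004 -0.003]
1.57 [[197.0, 324.0], [339.0, 283.0]]
1.75 [[206.0, 349.0], [350.0, 307.0]]
1.92 [[215.0, 375.0], [360.0, 332.0]]
```

View pics/s7.png

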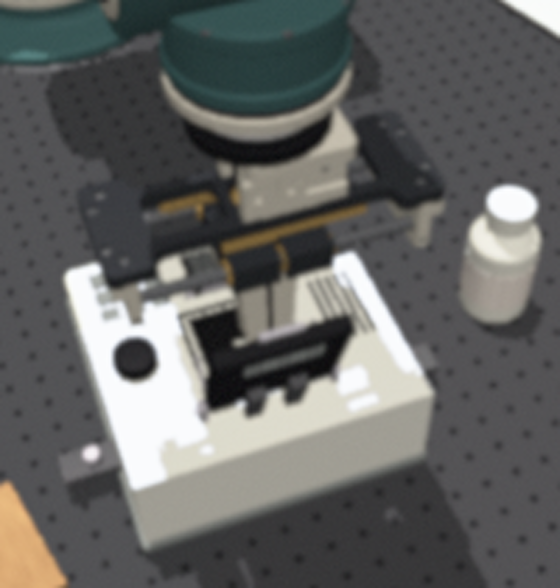

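The lid's upper edge runs (212,360)–(350,318), about 1.8 rad and past the tipping point. Now back the fingers off and rise away.

Request:
apply_moves:
  deltas:
    - [[-0.005, 0, 0], [0, 0, 0]]
    - [[-0.015, 0, 0], [0, 0, 0]]
    - [[-0.03, 0, 0], [0, 0, 0]]
    - [[-0.05, 0, -0.01], [0, 0, 0]]
    - [[-0.08, 0, -0.03], [0, 0, 0]]
    - [[-0.12, 0, -0.05], [0, 0, 0]]
    - [[-0.16, 0, -0.06], [0, 0, 0]]
    - [[-0.2, 0, -0.07], [0, 0, 0]]
    - [[-0.23, 0, -0.08], [0, 0, 0]]
    - [[-0.25, 0, -0.08], [0, 0, 0]]
    - [[-0.25, 0, -0.08], [0, 0, 0]]
    - [[-0.25, 0, -0.08], [0, 0, 0]]
    - [[-0.25, 0, -0.08], [0, 0, 0]]
    - [[-0.25, 0, -0.08], [0, 0, 0]]
    - [[-0.25, 0, -0.08], [0, 0, 0]]
    - [[-0.25, 0, -0.08], [0, 0, 0]]
    - [[-0.25, 0, -0.08], [0, 0, 0]]
    - [[-0.25, 0, -0.08], [0, 0, 0]]

```text
clock: 12.75
eef_pos: [426.7, -0.7, 261.4]
ee_rot: [-3.14, 0.086, -0.001]
ft_force: [-0.5, -0.1, -0.0]
opening: 0.005
```

Run:
```python
from h import *
delta(pm(70,0,182))
c=imaging.capture("scene"); cv2.imwrite("pics/s8.png",cv2.resize(c["img"][100:310,180:380,::-1],None,fx=2.8,fy=2.8,interpolation=cv2.INTER_CUBIC))
t=imaging.capture("top"); cv2.imwrite("pics/t8.png",t["img"][...,::-1])
a=cv2.imread("pics/scene0.png").astype(int);d=np.abs(a-c["img"][...,::-1]).sum(2)
for n,(x0,y0,x1,y1) in dict(bottle=(340,162,376,218),lens=(132,200,180,258),box=(145,270,208,335)).items(): print(n,d[y0:y1,x0:x1].mean().round(1),d[y0:y1,x0:x1].max())
```

```text
clock 12.75 pos [426.7  -0.7 261.4] F [-0.53 -0.12 -0.04] open 0.005
dpos m [ 0.251  -0.0009  0.0796] rot [-0.001 -0.005 -0.004]
bottle 7.5 19
lens 6.1 19
box 7.3 19
```

View pics/s8.png

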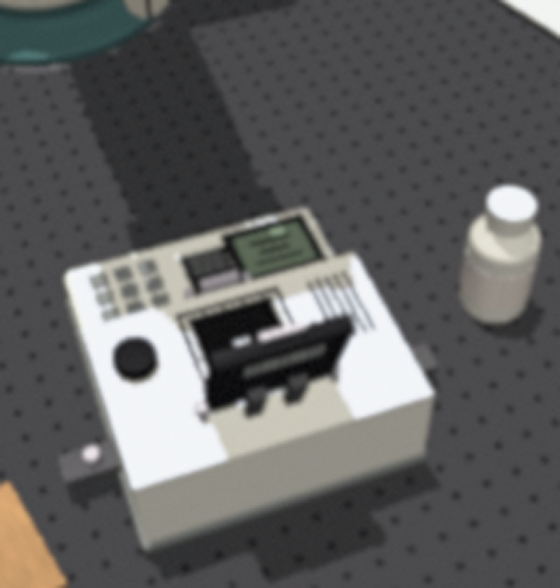

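View pics/t8.png

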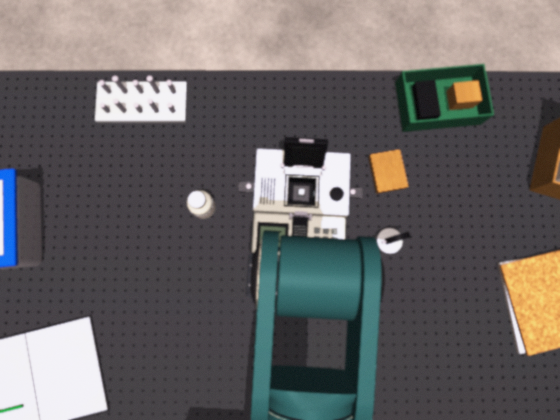

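The lid leans back, the cell stands centred in the well at (302,191) in the top view, and the other objects are unchanged. I'll wait and check that the lid is fully down and still.

Request:
apply_moves:
  deltas:
    - [[0, 0, 0], [0, 0, 0]]
    - [[0, 0, 0], [0, 0, 0]]
    - [[0, 0, 0], [0, 0, 0]]
    - [[0, 0, 0], [0, 0, 0]]
    - [[0, 0, 0], [0, 0, 0]]
    - [[0, 0, 0], [0, 0, 0]]
    - [[0, 0, 0], [0, 0, 0]]
    - [[0, 0, 0], [0, 0, 0]]
    - [[0, 0, 0], [0, 0, 0]]
    - [[0, 0, 0], [0, 0, 0]]
    - [[0, 0, 0], [0, 0, 0]]
    - [[0, 0, 0], [0, 0, 0]]
    - [[0, 0, 0], [0, 0, 0]]
    - [[0, 0, 0], [0, 0, 0]]
    - [[0, 0, 0], [0, 0, 0]]
    - [[0, 0, 0], [0, 0, 0]]
    - [[0, 0, 0], [0, 0, 0]]
    - [[0, 0, 0], [0, 0, 0]]
    - [[0, 0, 0], [0, 0, 0]]
    - [[0, 0, 0], [0, 0, 0]]

```text
clock: 15.35
eef_pos: [426.7, -0.7, 261.4]
ee_rot: [-3.14, 0.086, -0.001]
ft_force: [1.0, -0.3, -1.0]
opening: 0.005
```

Run:
```python
from h import *
c=imaging.capture("scene"); t=imaging.capture("top")
a=cv2.resize(c["img"][195:260,240:320,::-1],None,fx=5,fy=5,interpolation=cv2.INTER_CUBIC)
b=cv2.resize(t["img"][125:215,255:355,::-1],None,fx=4,fy=4,interpolation=cv2.INTER_CUBIC)
b=cv2.resize(b,(400,360)); a2=np.zeros((360,400,3),np.uint8); a2[:325]=a; cv2.imwrite("pics/z9.png",np.hstack([a2,b]))
o=cv2.imread("pics/t8.png").astype(int); print("top lid diff",np.abs(o-t["img"][...,::-1])[130:170,280:330].sum(2).max())
S,T=cam(c),cam(t)
for th in(1.7,1.8,1.85,1.92):
    e1=np.array([-np.cos(th),np.sin(th)]);e2=np.array([-np.sin(th),-np.cos(th)])
    P=[pm(68+q[0],y,98+q[1]) for q in(98*e1+7*e2,98*e1-6*e2) for y in(-45,45)]
    print(th,"S",((proj(S,P)-[240,195]+.5)*5-.5).round().tolist(),"T",((proj(T,P)-[255,125]+.5)*4-.5+[400,0]).round().tolist())
print(env.read_state()["clock"])
```

```text
top lid diff 27
1.7 S [[52.0, 104.0], [306.0, 31.0], [64.0, 136.0], [321.0, 61.0]] T [[692.0, 112.0], [515.0, 102.0], [693.0, 88.0], [516.0, 79.0]]
1.8 S [[61.0, 127.0], [317.0, 53.0], [73.0, 162.0], [331.0, 86.0]] T [[693.0, 94.0], [516.0, 84.0], [693.0, 71.0], [517.0, 62.0]]
1.85 S [[66.0, 140.0], [323.0, 65.0], [78.0, 176.0], [337.0, 99.0]] T [[693.0, 85.0], [516.0, 76.0], [693.0, 63.0], [517.0, 54.0]]
1.92 S [[72.0, 158.0], [330.0, 83.0], [85.0, 195.0], [344.0, 118.0]] T [[693.0, 73.0], [517.0, 64.0], [693.0, 53.0], [518.0, 44.0]]
15.45
```

View pics/z9.png

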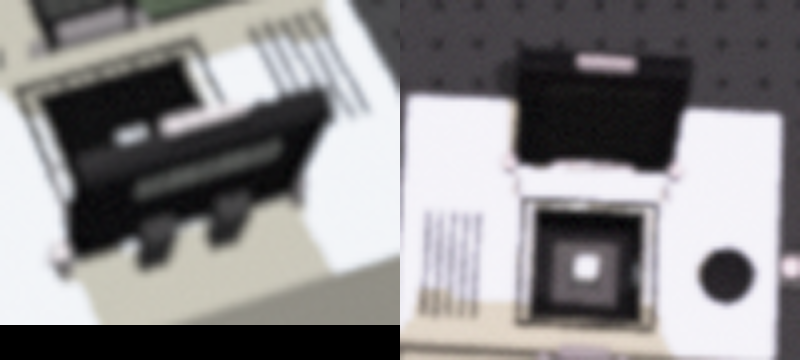

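The far edge in the top view, (518,48)–(692,58), fits about 1.89 rad. The front corners in the scene view, (75,155) and (325,90), fit 1.92 rad. The lid has not moved for 2.5 s, so it is on its stops. Nothing touches the tab, and the cell's cap is centred in the well at (586,267). Handing in.

```bash
python3 -c "
from workcell import env
print(env.job_done())"
```

```text
the job is handed in; nothing more can be done
None
```

The sample compartment is open and the job is handed in; it gave no verdict. With the fingers closed I pressed the release tab about 5 mm down (force about 6.5 N). The lid sprang up to about 1 rad, and I pushed it past upright to about 1.8 rad with under 1 N in the readings I took. Then I backed the arm well clear; everything took about 15.5 s of the 45 s.

**Lid:** it lies at about 1.89 rad in the top view and 1.92 rad in the scene view. The two views differ by about the pixel accuracy (one pixel is roughly 0.03 rad), so both fit the lid resting on its stops. It did not move over a 2.5 s wait.

**Objects left alone:**
- **Bottle, sample box and lens mount:** their image areas match the start picture to within noise.
- **Glass cell:** it stands centred in the well, judged by eye, because it was hidden under the lid at the start.

**Release tab:** nothing touches it and it looks sprung back in the picture, but I did not measure its angle.

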